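# Refit the pump's filter and dip its oil

## Robot

A 6-joint arm with a two-finger parallel gripper is mounted at the origin on the work surface. World frame = base frame: x ahead of the robot, y to its left, z up, the work surface at z = 0. Lengths are in m, angles in rad, forces in N, time in s.
With the tool pointing down it reaches from about 0.25 to 0.725 m from the base axis. Payload 4 kg.
Tool frame: the origin (TCP) lies midway between the tips of the shut fingers; the grasp point (between the pads) lies 19 mm behind it; z points along the fingers, y is the line along which they close (so a half turn about z gives the same grasp; the last joint's range is limited). The gripper opens to 85 mm and grips with 20 to 120 N. Pads are 22 mm wide; open, the fingers measure 114 mm over their backs; the gripper's body (76 mm by 85 mm) begins 54 mm behind the grasp point. The pads swing forward as they close: fully open they stand 13 mm farther back than shut.
Start: joints at [-1.126, 0.241, 0.005, 1.335, 0, 1.571], TCP at [0.215, -0.451, 0.231] pointing down, gripper open.
Joint ranges: [-2.72, 2.72], [-1.05, 1.87], [-1.09, 1.28], [-1.99, 2.15], [-1.42, 1.44], [-3.14, 3.14]. Speed limits (rad/s): [2.79, 2.79, 3.14, 3.14, 3.14, 3.14].

## Interface

Orientations are given as a unit quaternion [x, y, z, w].
In Python, from workcell import get_obs, camera, job_done, silhouettes gives the robot as it stands. The module is installed in compiled form; this text tells all that it offers.
- The arm moves only by the tool drive_tool, never from a script. Its argument "increments" is a list of rows, each a list of 3 entries, a list of its own where there are three numbers: the shift along the world's x, y, z in mm, then the turn, a rotation vector about the world's x, y, z in degrees, then the opening, from 0 (shut) to 1 (fully open). A call has 1 to 8 rows; each row shifts and turns the commanded pose from where the row before left it; what a row does not reach is not made up. A row lasts 1/12 s, in which the tool goes at most 41.7 mm and 7.16 degrees, less where a joint would pass 70% of its speed; a pose out of reach is approached as far as the arm can. A call is refused whole if a number of a shift passes 41.7 or a number of a turn 7.16, either way. A call with a gripper value outside its range is refused whole. The fingers move at their own pace and stop on an object; the grip force is fixed at half the most. Time passes only in rows, so rows that do not move let the fingers close. It gives the time, the measured TCP pose, the force, the opening and the grip force at its end, in the units of the state.
- get_obs(): the state, without advancing time (a new reading comes with each control period).
- camera(name): name is "side" or "top"; returns a dict with "image" (420x560x3 uint8, red, green, blue), "K" (3x3 intrinsics, pixels), "view" (4x4, takes a point from world to camera coordinates). Camera axes: x right, y down, z forward; pixel columns grow to the right and rows downward; lengths in m; the calibration is good to about 2 mm. A picture is of the moment at which its call begins. There is no depth.
- job_done(): hands the job in; it is judged then, once.
Trained networks look in a picture, given as the dict that the camera call returned (one of the last four; its "shot" number tells which), for a name from the list of things; names that differ only in an ending like _2 or _b are one class to them, and where a whole thing is asked for, a point or a joint stands for the part that bears it (a point fixed in the world has none). Each returns a list of dicts, best first, with "conf" (0 to 1); they miss things now and then, are a little off and sometimes report something else, mostly with a low value. They report only what shows in the picture. A call takes as long as a camera call. They do not tell look-alikes from the thing itself.
- silhouettes(query, picture): "region" (420x560 bool, what is visible of it) and "bbox" ([left, top, right, bottom] in pixels, round what is visible of it).
The state is a dict: "clock": time; "joint_pos": joint angles; "joint_vel": joint speeds; "tau": joint torques, N m; "eef_pos": TCP position; "tool_rot": TCP orientation; "ft_force": force on the tool from outside, world axes, zero at the start; "ft_torque": the same for the moment, N m; "grip_width": finger opening in m; "grasp_force": force on a finger pad.
Only numpy, scipy, OpenCV 4.12 (cv2) and the standard library are available. Lean on these libraries where they do the work, as an engineer would, in place of code of your own. Each camera call takes 0.05 s, during which the arm holds its last target. There are 200 camera calls.

## Task

The bench vacuum pump has had its oil change: first press the new oil-mist filter cartridge down into the round socket on top of the pump until its flat top is flush. Then take the clean dipstick by its grip, push it down the slanting dip tube until its collar stops on the mouth, draw it right out and finish holding it still in the gripper, level, clear of everything and higher than the whole pump, so that I can read the tip. Do not let go of it, and leave the other things on the bench where they are.

Things in the scene. Friction and masses are not known exactly. Their poses are not given: they have to be found in the camera images.
- pump: fixed pump: oil box 100 x 100 mm, 130 mm tall, filter socket in its top; along own +y an inlet stub (y 66 mm, 124 mm tall) and a lying motor (102 mm thick, to y 240 mm, 117 mm tall), terminal box to x 75 mm at y 110 to 170 mm. Seated filter's rib: 150 mm high, the pump's highest point. Origin on the bench under the oil box's middle; own +x is the front with the dip tube; yaw within 0.3 rad
- socket_top (a point): centre of the mouth of the round filter socket, level with the top of the oil box, 130 mm above the bench. A plain upright blind hole, 51 mm across and 30 mm deep, with a 2 mm chamfer; the filter slides in under light pressure
- dip_tube: steel dip tube fixed to the pump. Origin: centre of its open mouth, 112 mm in front of the pump's origin, 128 mm above the bench; its z axis is the tube's axis and points OUT of the mouth, forward (pump +x) and up, 40 degrees above level. Bore 11 mm, widening to 19 mm between 16 and 6 mm below the mouth; rim 27 mm across. Over 110 mm free depth; no resistance until the collar stops on the rim
- filter: loose filter cartridge, upright on the bench: grey round body 48 mm across, 30 mm tall, foot chamfered 3 mm, flat top with a grip rib 36 mm long (own x), 14 mm wide (own y), 20 mm high. Origin at the centre of the underside, z up; 40 to 85 g. It may go into the socket at any turn about z
- filter_top (a point): centre of the filter's flat top round the rib's foot, 30 mm above its underside; flush means that it lies at socket_top
- dipstick: loose dipstick lying level on the bench: steel rod 7 mm thick, 105 mm long; collar 26 mm across, 6 mm thick; flat-sided black grip 60 mm long (own x), 14 wide (own y), 26 high. Origin on the axis at the collar's stop face, 13 mm above the bench; own +x runs to the tip, collar at x -6 to 0, grip at x -66 to -6 mm. Balance point near x -20 mm; 55 to 110 g. Tip points roughly to the robot
- tip (a point): end of the dipstick's rod, 105 mm from the stop face
- varnish: bystander: small glass bottle with a black cap, 30 mm across, 70 mm tall; origin under its centre
- wax_jar: bystander: flat white round jar, 72 mm across, 30 mm tall; origin under its centre
- cast: bystander: white plaster cast of a row of teeth, 62 x 68 mm, 43 mm tall; origin under its centre
- brush: bystander: wooden scrubbing brush, 110 x 45 mm, 44 mm tall; origin under its centre
Mind the look-alikes: they are no part of the job. What is meant by the dipstick is not blue, red or yellow, and is the larger of those in its own colour.

How it is judged:
By the outcome, as a careful person would: the job done as asked, in the order asked, and still so for the second after the job is handed in, while the arm keeps its last pose, push and grip.
It also fails if it takes over 64 s, if anything falls off the work surface, if the arm or the gripper's body presses on something with over 40 N, if the wrist force passes 120 N, or if a joint passes its speed limit or range.

## Working session

There is one attempt and no reset: what is moved stays moved. The work goes in short steps, Python scripts to look and compute and a tool call to move; the robot and the scene stay as the last step left them, time stands still between calls to the robot, and variables do not carry over. Pictures are saved under pics/ and viewed, at most 11 in all, crops included, and the job is handed in when it is done.

Besides the shell and the picture viewer there is one more tool, called after "Request:" in YAML: its name, and indented under it one key for each argument. drive_tool: Moves the arm, as the interface text tells. Its arguments: {"type":"object","properties":{"increments":{"type":"array"}},"required":["increments"]}

```bash
mkdir -p pics; python3 - <<'E'
from workcell import *
import cv2,numpy as np,pickle
o=get_obs();print({k:np.round(v,3).tolist() for k,v in o.items()})
for n in("side","top"):
    c=camera(n);pickle.dump(c,open(n+'.pkl','wb'))
    cv2.imwrite(f'pics/{n}0.png',c['image'][:,:,::-1])
    print(n,np.round(c['K'],1).tolist(),np.round(c['view'],3).tolist())
    for q in("pump","dip_tube","filter","dipstick","varnish","wax_jar","cast","brush"):
        for s in silhouettes(q,c)[:5]:
            ys,xs=np.nonzero(s['region']);print(q,round(s['conf'],2),s['bbox'],round(xs.mean(),1),round(ys.mean(),1),len(xs))
E
```

```text
{'clock': 0.0, 'joint_pos': [-1.126, 0.241, 0.004, 1.335, -0.0, 1.571], 'joint_vel': [-0.001, -0.0, 0.002, 0.0, -0.0, 0.001], 'tau': [0.001, -37.232, 25.241, 0.017, 0.0, 0.0], 'eef_pos': [0.215, -0.451, 0.23], 'tool_rot': [0.975, 0.221, -0.0, -0.001], 'ft_force': [0.27, -0.371, -0.644], 'ft_torque': [0.043, -0.024, -0.005], 'grasp_force': 0.0, 'grip_width': 0.086}
side [[480.4, 0.0, 276.2], [0.0, 480.4, 214.3], [0.0, 0.0, 1.0]] [[0.825, -0.565, 0.022, -0.522], [-0.266, -0.423, -0.866, 0.13], [0.499, 0.709, -0.499, 1.195], [0.0, 0.0, 0.0, 1.0]]
pump 0.95 [138.5, 142.0, 209.6, 200.0] 173.8 168.0 2721
dip_tube 0.33 [259.0, 253.1, 323.3, 264.8] 303.6 259.5 345
filter 0.72 [267.6, 202.7, 277.2, 222.1] 272.1 211.9 191
dipstick 0.78 [368.8, 317.5, 409.3, 367.6] 383.4 346.0 415
dipstick 0.76 [349.4, 279.4, 371.6, 284.6] 360.2 282.5 163
dipstick 0.68 [259.4, 250.9, 327.3, 260.7] 303.7 259.6 339
dipstick 0.67 [179.4, 282.0, 224.3, 304.7] 192.5 292.8 258
dipstick 0.57 [215.9, 229.5, 219.8, 267.9] 218.2 242.3 128
varnish 0.79 [367.1, 243.5, 383.1, 270.1] 376.4 255.3 267
wax_jar 0.75 [335.1, 208.
[... 487 characters left out ...]
91.9 264
filter 0.46 [297.9, 202.3, 329.3, 253.8] 316.2 223.2 225
filter 0.43 [365.1, 253.3, 393.2, 292.7] 379.4 272.5 695
dipstick 0.76 [228.7, 249.4, 280.4, 288.4] 250.0 266.5 238
dipstick 0.72 [422.9, 206.2, 442.7, 264.6] 435.0 245.0 302
dipstick 0.67 [367.5, 193.2, 376.9, 210.5] 372.0 203.4 79
dipstick 0.66 [299.6, 202.5, 330.6, 255.3] 318.5 219.2 200
dipstick 0.45 [281.3, 311.6, 324.4, 330.3] 300.9 323.1 173
varnish 0.51 [232.0, 116.5, 264.4, 143.2] 245.6 128.7 478
varnish 0.46 [353.9, 164.6, 367.0, 178.8] 358.8 169.0 104
wax_jar 0.7 [280.4, 131.8, 306.9, 155.2] 293.5 143.1 503
cast 0.82 [234.3, 115.2, 260.5, 140.3] 245.7 128.1 511
brush 0.89 [364.1, 250.2, 393.2, 294.4] 379.4 272.4 738
```

```bash
ls pics
```

```text
side0.png
top0.png
```

View pics/side0.png

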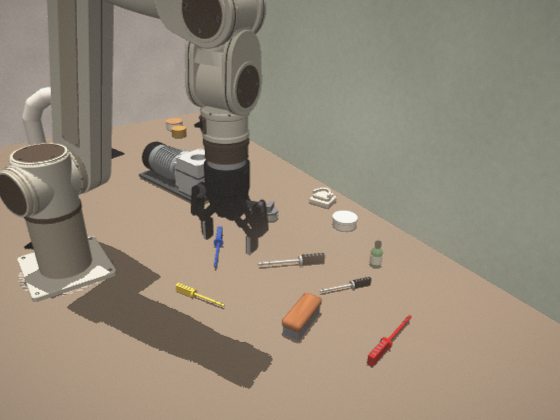

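View pics/top0.png

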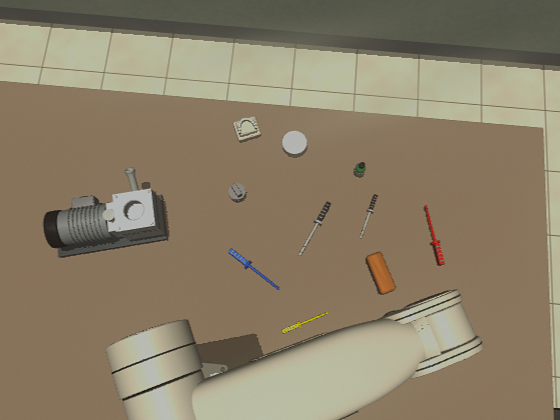

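Top view: the dipstick look-alikes are large black (317,222), small black (370,212), red (435,240), blue (253,268) and yellow (305,323). The large black one is the dipstick. The filter is at (237,191), the socket at about (134,210) and the dip tube mouth at about (130,172). I'll check these in a close crop.

```bash
cat > h.py <<'E'
import numpy as np,pickle,cv2
def ray(c,uv):
    R=c['view'][:3,:3];t=c['view'][:3,3]
    d=R.T@np.linalg.inv(c['K'])@np.array([uv[0],uv[1],1.]);return -R.T@t,d
def atz(c,uv,z):
    o,d=ray(c,uv);return o+d*(z-o[2])/d[2]
def proj(c,p):
    q=c['K']@(c['view'][:3,:3]@np.asarray(p)+c['view'][:3,3]);return q[:2]/q[2]
def tri(l):
    A=0;b=0
    for c,uv in l:
        o,d=ray(c,uv);d=d/np.linalg.norm(d);M=np.eye(3)-np.outer(d,d);A=A+M;b=b+M@o
    return np.linalg.solve(A,b)
E
python3 - <<'E'
from h import *
c=pickle.load(open('top.pkl','rb'));im=c['image'][:,:,::-1]
a=cv2.resize(im[160:245,95:255],None,fx=5,fy=5,interpolation=cv2.INTER_CUBIC)[:,:500]
b=cv2.resize(im[160:260,225:345],None,fx=4.25,fy=4.25,interpolation=cv2.INTER_CUBIC)
A=cv2.resize(im[160:240,95:175],(400,400),interpolation=cv2.INTER_CUBIC)
B=cv2.resize(im[180:260,290:370],(400,400),interpolation=cv2.INTER_CUBIC)
cv2.imwrite('pics/c1.png',np.hstack([A,B]))
print(atz(c,(237,191),.03),atz(c,(134,210),.13),atz(c,(130,170),.128),atz(c,(329,203),.02),atz(c,(300,255),.013),atz(c,(375,195),.02),atz(c,(361,237),.01))
E
```

```text
[ 0.55954348 -0.06950265  0.03      ] [0.45705973 0.17756804 0.13      ] [0.56338986 0.20585945 0.128     ] [ 0.55150399 -0.32950375  0.02      ] [ 0.3984607  -0.26056543  0.013     ] [ 0.58682609 -0.45724856  0.02      ] [ 0.46488499 -0.42572012  0.01      ]
```

View pics/c1.png

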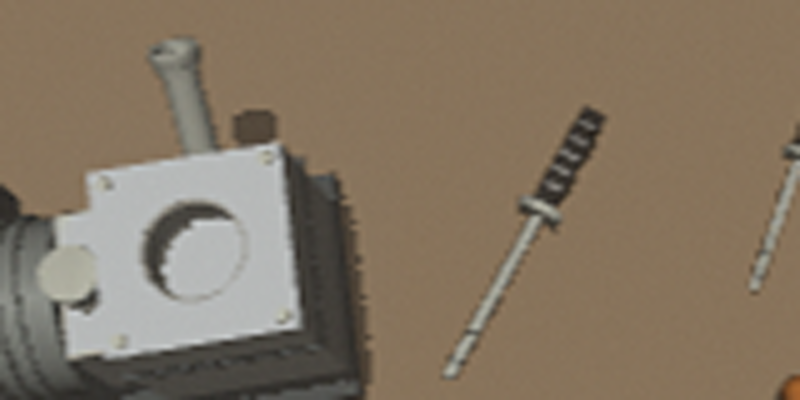

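The crop puts the socket centre at about px (133.4,209.8), the tube mouth at about (129.5,169.5), the grip end at (328.6,202.6), the collar at (318,222.4) and the tip at (300,255). The stick is about 170 mm long, so it is the large black one. I'll move the arm aside to get a clear side view.

Request:
drive_tool:
  increments:
    - [[35,-25,10],[0,0,0],1]
    - [[35,-25,10],[0,0,0],1]
    - [[35,-25,10],[0,0,0],1]
    - [[35,-25,10],[0,0,0],1]
    - [[0,0,0],[0,0,0],1]

```text
clock: 1.32
eef_pos: [0.3539, -0.5504, 0.2664]
tool_rot: [0.975, 0.222, 0.001, 0.001]
ft_force: [-0.3, 1.2, -1.3]
grip_width: 0.0852
grasp_force: 0.0
```

```bash
python3 - <<'E'
from h import *
from workcell import *
c=camera('side');t=camera('top');pickle.dump(c,open('side.pkl','wb'));pickle.dump(t,open('top.pkl','wb'))
f=lambda im,x,y,w,h,k:cv2.resize(im[y:y+h,x:x+w,::-1],(w*k,h*k),interpolation=cv2.INTER_CUBIC)
S=f(c['image'],165,140,160,60+70,5)[:, :800]
S=f(c['image'],170,140,133,130,4)
T=f(t['image'],222,177,30,30,8)
T=np.vstack([T,np.zeros((520-240,240,3),np.uint8)])
cv2.imwrite('pics/c2.png',np.hstack([S,T]))
for n,cc in(('s',c),('t',t)):
  for q in('filter','dipstick'):
    for s in silhouettes(q,cc)[:5]:print(n,q,round(s['conf'],2),s['bbox'])
E
```

```text
s filter 0.83 [262.2, 200.0, 276.7, 223.3]
s dipstick 0.89 [260.5, 252.4, 324.7, 265.6]
s dipstick 0.71 [179.3, 284.8, 225.8, 306.0]
s dipstick 0.71 [367.2, 315.7, 411.9, 368.6]
s dipstick 0.6 [348.2, 280.5, 372.6, 289.0]
s dipstick 0.44 [215.4, 227.4, 224.0, 265.4]
t filter 0.69 [227.8, 181.9, 244.0, 201.1]
t dipstick 0.7 [358.3, 194.6, 375.5, 232.1]
t dipstick 0.68 [429.9, 236.6, 433.5, 243.0]
t dipstick 0.63 [228.8, 247.7, 253.1, 267.5]
t dipstick 0.6 [302.9, 201.0, 327.0, 244.8]
```

View pics/c2.png

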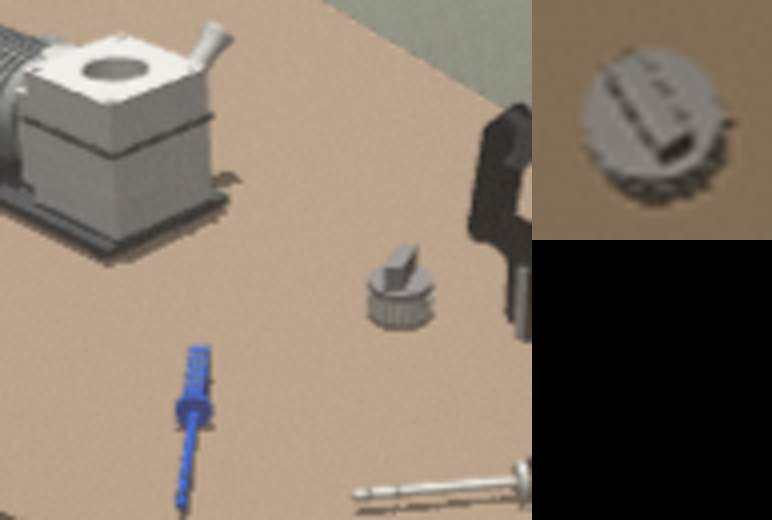

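The crop shows the side-view socket at about px (198.4,156.9), the mouth at about (224,148) and the filter's flat top at about (269.6,209.9). In the top view the filter's flat top is at about (236.6,190.9), with its rib along image direction (43,80).

```bash
python3 - <<'E'
from h import *
from scipy.optimize import least_squares
s=pickle.load(open('side.pkl','rb'));t=pickle.load(open('top.pkl','rb'))
r=lambda a:np.round(a,4)
print('socket',r(tri([(s,(198.4,156.9)),(t,(133.4,209.8))])),r(atz(t,(133.4,209.8),.13)),r(atz(s,(198.4,156.9),.13)))
print('mouth',r(tri([(s,(224,148)),(t,(129.6,169.6))])),r(atz(t,(129.6,169.6),.128)),r(atz(s,(224,148),.128)))
print('filter',r(tri([(s,(269.6,209.9)),(t,(236.6,190.9))])),r(atz(t,(236.6,190.9),.03)),r(atz(s,(269.6,209.9),.03)))
a=atz(t,(222+105.5/8-.5,177+60.5/8-.5),.05);b=atz(t,(222+148.5/8-.5,177+140.5/8-.5),.05);d=(a-b);print('rib yaw',np.degrees(np.arctan2(d[1],d[0])),r((a+b)/2),np.linalg.norm(d))
# pump fit
ct=[(88,172),(285,145),(302,327)];ct=[(95+(x+.5)/5-.5,160+(y+.5)/5-.5) for x,y in ct]  # +x+y, +x-y, -x-y
cs={(1,1):(122,37),(1,-1):(210,70),(-1,-1):(115,103)}
def res(p):
    c,sn=np.cos(p[2]),np.sin(p[2]);W=lambda x,y,z:np.array([p[0]+c*x-sn*y,p[1]+sn*x+c*y,z])
    e=[]
    for (x,y),uv in zip([(.05,.05),(.05,-.05),(-.05,-.05)],ct): e+=list(proj(t,W(x,y,.13))-uv)
    for (x,y),uv in cs.items(): e+=list(proj(s,W(.05*x,.05*y,.13))-np.array([170+(uv[0]+.5)/4-.5,140+(uv[1]+.5)/4-.5]))
    e+=list(proj(t,W(.112,0,.128))-(129.6,169.6));e+=list(proj(s,W(.112,0,.128))-(224,148))
    e+=list(proj(t,W(0,0,.13))-(133.4,209.8));e+=list(proj(s,W(0,0,.13))-(198.4,156.9))
    return np.array(e)
o=least_squares(res,[.457,.178,.2],loss='soft_l1');print('pump',r(o.x),np.round(res(o.x).reshape(-1,2),1).tolist())
p=o.x;print('mouth fit',p[0]+.112*np.cos(p[2]),p[1]+.112*np.sin(p[2]))
g=atz(t,(328.6,202.6),.018);q=atz(t,(300,255),.013);k=atz(t,(318,222.4),.015)
print('stick',r(g),r(k),r(q),np.degrees(np.arctan2(*(q-g)[1::-1])),'side exp',proj(s,g),proj(s,q))
print('tri tip',r(tri([(s,(170+357.5/4-.5,140+495.5/4-.5)),(t,(300,255))])))
E
```

```text
socket [0.4593 0.18   0.1261] [0.4574 0.1792 0.13  ] [0.4565 0.1715 0.13  ]
mouth [0.5661 0.2085 0.1233] [0.5644 0.2071 0.128 ] [0.5609 0.1982 0.128 ]
filter [ 0.5615 -0.0681  0.0255] [ 0.5597 -0.0684  0.03  ] [ 0.5576 -0.0748  0.03  ]
rib yaw 33.46538010607977 [ 0.5597 -0.072   0.05  ] 0.032580794760186466
pump [0.4583 0.1775 0.263 ] [[0.6, 0.2], [-0.3, -0.7], [0.7, 0.1], [-0.7, -1.4], [-1.1, -1.2], [-1.8, 0.2], [0.3, -0.7], [0.2, -1.2], [0.7, -0.3], [-0.4, -0.8]]
mouth fit 0.5664224882435627 0.20659948349220134
stick [ 0.5531 -0.3285  0.018 ] [ 0.4942 -0.3031  0.015 ] [ 0.3985 -0.2606  0.013 ] 156.29114048939886 side exp [323.11025551 255.72349969] [257.79468317 263.32644541]
tri tip [ 0.3997 -0.2612  0.0124]
```

Request:
drive_tool:
  increments:
    - [[14,34,-5],[0,0,4],1]
    - [[15,34,-10],[0,0,4],1]
    - [[15,34,-10],[0,0,0],1]
    - [[15,34,-10],[0,0,0],1]
    - [[15,34,-10],[0,0,0],1]
    - [[15,34,-10],[0,0,0],1]
    - [[15,34,-10],[0,0,0],1]
    - [[15,34,-10],[0,0,0],1]

```text
clock: 2.28
eef_pos: [0.465, -0.2719, 0.195]
tool_rot: [0.958, 0.287, 0.001, 0.001]
ft_force: [0.5, -0.5, 0.2]
grip_width: 0.0852
grasp_force: 0.0
```

Request:
drive_tool:
  increments:
    - [[15,34,-10],[0,0,0],1]
    - [[15,34,-10],[0,0,0],1]
    - [[15,34,-10],[0,0,0],1]
    - [[15,34,-10],[0,0,0],1]
    - [[15,34,-10],[0,0,0],1]
    - [[12,38,-10],[0,0,0],1]
    - [[0,0,0],[0,0,0],0.6]
    - [[0,0,0],[0,0,0],0.6]

```text
clock: 2.95
eef_pos: [0.5519, -0.0639, 0.1344]
tool_rot: [0.957, 0.29, -0.0, -0.0]
ft_force: [0.0, -0.3, 0.2]
grip_width: 0.0641
grasp_force: 0.0
```

```bash
python3 - <<'E'
from h import *
from workcell import *
from scipy.spatial.transform import Rotation as R
o=get_obs();M=R.from_quat(o['tool_rot']).as_matrix();print(np.round(o['eef_pos'],4),np.round(M,3).tolist(),np.round(o['joint_pos'],2))
for n in('top','side'):
    c=camera(n);u,v=proj(c,o['eef_pos']).astype(int);cv2.imwrite(f'pics/{n}1.png',cv2.resize(c['image'][v-50:v+50,u-50:u+50,::-1],(400,400),interpolation=cv2.INTER_CUBIC));print(u,v)
cv2.imwrite('pics/c3.png',np.hstack([cv2.imread('pics/top1.png'),cv2.imread('pics/side1.png')]))
E
```

```text
[ 0.5519 -0.0639  0.1344] [[0.832, 0.555, -0.001], [0.555, -0.832, -0.0], [-0.001, -0.0, -1.0]] [-0.12  0.41 -0.02  1.15 -0.    2.44]
231 182
266 176
```

View pics/c3.png

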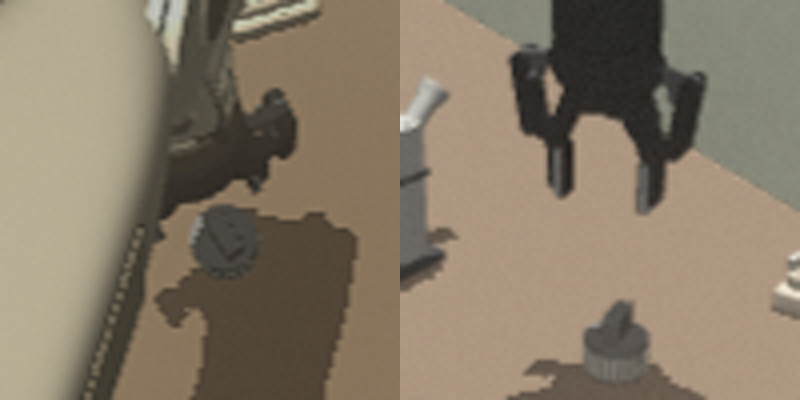

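The top and side crops show the fingers above the filter with the filter undisturbed. Descending.

Request:
drive_tool:
  increments:
    - [[4,-3,-34],[0,0,0],0.6]
    - [[4,-3,-34],[0,0,0],0.6]
    - [[0,0,-24],[0,0,0],0.6]
    - [[0,0,-9],[0,0,0],0.5]
    - [[0,0,0],[0,0,0],0.5]
    - [[0,0,0],[0,0,0],0]
    - [[0,0,0],[0,0,0],0]
    - [[0,0,0],[0,0,0],0]

```text
clock: 3.72
eef_pos: [0.5629, -0.0724, 0.0355]
tool_rot: [0.958, 0.288, 0.002, 0.001]
ft_force: [-1.1, -0.3, 1.2]
grip_width: 0.0123
grasp_force: 59.2
```

Request:
drive_tool:
  increments:
    - [[0,0,0],[0,0,0],0]
    - [[0,0,0],[0,0,0],0]
    - [[0,0,0],[0,0,0],0]
    - [[0,0,0],[0,0,0],0]

```text
clock: 4.05
eef_pos: [0.5628, -0.0724, 0.0355]
tool_rot: [0.958, 0.288, 0.002, 0.001]
ft_force: [-1.8, -1.8, 6.2]
grip_width: 0.0124
grasp_force: 59.9
```

Request:
drive_tool:
  increments:
    - [[0,0,20],[0,0,0],0]
    - [[0,0,40],[0,0,0],0]
    - [[0,0,40],[0,0,0],0]
    - [[0,0,40],[0,0,0],0]
    - [[0,0,20],[0,0,0],0]
    - [[-15,36,0],[0,0,3],0]
    - [[-15,36,0],[0,0,3],0]
    - [[-15,36,0],[0,0,3],0]

```text
clock: 4.72
eef_pos: [0.5163, 0.0371, 0.1945]
tool_rot: [0.932, 0.363, 0.002, 0.0]
ft_force: [-0.4, 0.5, -0.9]
grip_width: 0.0122
grasp_force: 59.1
```

Request:
drive_tool:
  increments:
    - [[-15,36,0],[0,0,3],0]
    - [[-15,36,0],[0,0,3],0]
    - [[-15,36,0],[0,0,3],0]
    - [[-15,36,0],[0,0,3],0]
    - [[0,0,0],[0,0,0],0]
    - [[0,0,0],[0,0,0],0]

```text
clock: 5.22
eef_pos: [0.4555, 0.1824, 0.1938]
tool_rot: [0.888, 0.46, 0.001, 0.0]
ft_force: [-0.6, -0.9, -0.6]
grip_width: 0.0124
grasp_force: 59.2
```

```bash
python3 - <<'E'
from h import *
from workcell import *
o=get_obs();print(np.round(o['eef_pos'],4),np.round(o['joint_pos'],2),o['ft_force'])
for n in('top','side'):
    c=camera(n);pickle.dump(c,open(n+'2.pkl','wb'));u,v=proj(c,o['eef_pos']).astype(int);cv2.imwrite(f'pics/{n}1.png',cv2.resize(c['image'][v-40:v+40,u-40:u+40,::-1],(400,400),interpolation=cv2.INTER_CUBIC));print(u,v)
cv2.imwrite('pics/c4.png',np.hstack([cv2.imread('pics/top1.png'),cv2.imread('pics/side1.png')]))
E
```

```text
[0.4555 0.1824 0.1938] [ 0.38  0.24 -0.09  1.23 -0.    2.57] [-0.57067728 -0.86203757 -0.55100301]
124 204
195 136
```

View pics/c4.png

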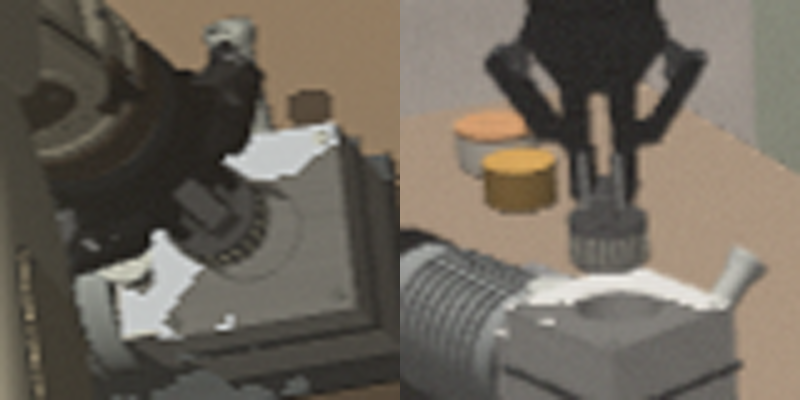

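The filter hangs upright over the socket, slightly toward +y and low in x. Checking the offset against the projections.

```bash
python3 - <<'E'
from h import *
from workcell import *
s=camera('side');t=camera('top')
p=np.array([.4555,.1824,.0])
for z in(.158,.1883):print(z,proj(s,p+[0,0,z]),proj(t,p+[0,0,z]))
print('socket',proj(s,[.4583,.1775,.13]),proj(t,[.4583,.1775,.13]))
for c in(s,t):
  for q in silhouettes('filter',c)[:2]:
    ys,xs=np.nonzero(q['region']);print(q['conf'],q['bbox'],[(y,xs[ys==y].min(),xs[ys==y].max()) for y in range(ys.min(),ys.max()+1,2)])
E
```

```text
0.158 [195.96436331 147.29996549] [128.95803053 207.79255604]
0.1883 [195.35479827 137.95029994] [125.47323238 204.82159316]
socket [198.04837563 156.11829845] [134.10345552 209.53533314]
0.8 [190.7, 131.1, 202.0, 151.8] [(131, np.int64(196), np.int64(196)), (133, np.int64(194), np.int64(197)), (135, np.int64(193), np.int64(198)), (137, np.int64(192), np.int64(199)), (139, np.int64(190), np.int64(203)), (141, np.int64(190), np.int64(204)), (143, np.int64(190), np.int64(204)), (145, np.int64(190), np.int64(204)), (147, np.int64(191), np.int64(204)), (149, np.int64(192), np.int64(202))]
0.66 [117.9, 197.4, 137.2, 214.5] [(199, np.int64(132), np.int64(134)), (201, np.int64(121), np.int64(136)), (203, np.int64(120), np.int64(137)), (205, np.int64(121), np.int64(138)), (207, np.int64(123), np.int64(138)), (209, np.int64(122), np.int64(138)), (211, np.int64(119), np.int64(137)), (213, np.int64(120), np.int64(135)), (215, np.int64(122), np.int64(133))]
```

Request:
drive_tool:
  increments:
    - [[3.5,-5,0],[0,0,0],0]
    - [[0,0,-22],[0,0,0],0]
    - [[0,0,-6],[0,0,0],0]
    - [[0,0,-4],[0,0,0],0]
    - [[0,0,-4],[0,0,0],0]
    - [[0,0,0],[0,0,0],0]

```text
clock: 6.02
eef_pos: [0.4606, 0.1778, 0.1593]
tool_rot: [0.889, 0.458, 0.003, -0.003]
ft_force: [-1.3, 9.1, 2.2]
grip_width: 0.0122
grasp_force: 60.5
```

Request:
drive_tool:
  increments:
    - [[0,2,0],[0,0,0],0]
    - [[0,0,-3],[0,0,0],0]
    - [[0,0,0],[0,0,0],0]

```text
clock: 6.27
eef_pos: [0.4602, 0.1783, 0.1541]
tool_rot: [0.889, 0.458, 0.001, -0.001]
ft_force: [-0.7, 5.4, 1.4]
grip_width: 0.0122
grasp_force: 60.4
```

Request:
drive_tool:
  increments:
    - [[0,2,-4],[0,0,0],0]
    - [[0,0,-4],[0,0,0],0]
    - [[0,0,-3],[0,0,0],0]
    - [[0,0,0],[0,0,0],0]

```text
clock: 6.6
eef_pos: [0.4593, 0.1788, 0.1417]
tool_rot: [0.889, 0.458, -0.001, 0.0]
ft_force: [0.8, 1.6, -0.8]
grip_width: 0.0124
grasp_force: 60.1
```

Request:
drive_tool:
  increments:
    - [[0,0,-4],[0,0,0],0]
    - [[0,0,-3],[0,0,0],0]
    - [[0,0,0],[0,0,0],0]
    - [[0,0,0],[0,0,0],0]

```text
clock: 6.93
eef_pos: [0.4596, 0.1789, 0.1358]
tool_rot: [0.889, 0.458, -0.0, 0.0]
ft_force: [0.0, 0.4, 1.0]
grip_width: 0.0123
grasp_force: 60.2
```

Request:
drive_tool:
  increments:
    - [[0,0,-1],[0,0,0],0]
    - [[0,0,-1],[0,0,0],0]
    - [[0,0,0],[0,0,0],0]
    - [[0,0,0],[0,0,0],0]

```text
clock: 7.27
eef_pos: [0.4597, 0.1788, 0.1356]
tool_rot: [0.889, 0.458, 0.0, 0.0]
ft_force: [-4.0, -2.2, 10.3]
grip_width: 0.0124
grasp_force: 61.7
```

Request:
drive_tool:
  increments:
    - [[0,0,-1.5],[0,0,0],0]
    - [[0,0,0],[0,0,0],0]
    - [[0,0,0],[0,0,0],0]
    - [[0,0,2],[0,0,0],0]
    - [[0,0,0],[0,0,0],0.2]
    - [[0,0,0],[0,0,0],0.3]
    - [[0,0,0],[0,0,0],0.4]
    - [[0,0,0],[0,0,0],0.4]

```text
clock: 7.93
eef_pos: [0.4594, 0.1791, 0.1339]
tool_rot: [0.889, 0.458, -0.001, 0.0]
ft_force: [-0.3, -1.1, -0.7]
grip_width: 0.0341
grasp_force: 0.0
```

Request:
drive_tool:
  increments:
    - [[0,0,20],[0,0,0],0.4]
    - [[0,0,40],[0,0,0],0.4]
    - [[0,0,40],[0,0,0],0.4]
    - [[0,0,10],[0,0,7],0.4]
    - [[4,-35,0],[0,0,7],0.4]
    - [[4,-40,0],[0,0,7],0.4]
    - [[4,-40,0],[0,0,7],0.4]
    - [[4,-40,0],[0,0,7],0.4]

```text
clock: 8.6
eef_pos: [0.4747, 0.0378, 0.2443]
tool_rot: [0.724, 0.69, -0.0, -0.0]
ft_force: [1.3, 0.6, 0.9]
grip_width: 0.0347
grasp_force: 0.0
```

Request:
drive_tool:
  increments:
    - [[6,-40,0],[0,0,7],0.4]
    - [[6,-40,0],[0,0,7],0.4]
    - [[6,-40,0],[0,0,7],0.4]
    - [[6,-40,0],[0,0,7],0.4]
    - [[6,-40,0],[0,0,7],0.4]
    - [[6,-40,-5],[0,0,7],0.4]
    - [[6,-40,-5],[0,0,7],0.4]
    - [[6,-40,-5],[0,0,7],0.4]

```text
clock: 9.27
eef_pos: [0.5205, -0.2629, 0.2292]
tool_rot: [0.344, 0.939, 0.0, -0.0]
ft_force: [0.0, 0.6, 1.3]
grip_width: 0.0343
grasp_force: 0.0
```

```bash
python3 - <<'E'
from h import *
from workcell import *
from scipy.spatial.transform import Rotation as R
o=get_obs();M=R.from_quat(o['tool_rot']).as_matrix();print(np.round(o['eef_pos'],4),np.round(o['joint_pos'],2),'y yaw',np.degrees(np.arctan2(M[1,1],M[0,1])))
t=camera('top');s=camera('side')
f=lambda c,x,y,w,h,k:cv2.resize(c['image'][y:y+h,x:x+w,::-1],(w*k,h*k),interpolation=cv2.INTER_CUBIC)
cv2.imwrite('pics/c5.png',np.hstack([f(s,170,130,80,80,5),f(t,100,160,80,80,5)]))
cv2.imwrite('pics/c5b.png',np.hstack([f(s,250,200,80,80,5),f(t,280,180,80,80,5)]))
for c in(s,t):
  for q in silhouettes('filter',c)[:2]:print(q['conf'],q['bbox'])
E
```

```text
[ 0.5205 -0.2629  0.2292] [-0.47  0.41  0.24  1.4   0.    0.23] y yaw 49.780086769243425
0.61 [194.5, 148.6, 205.3, 161.0]
0.43 [142.3, 142.9, 228.0, 202.8]
0.76 [124.1, 199.4, 141.3, 219.0]
```

View pics/c5.png

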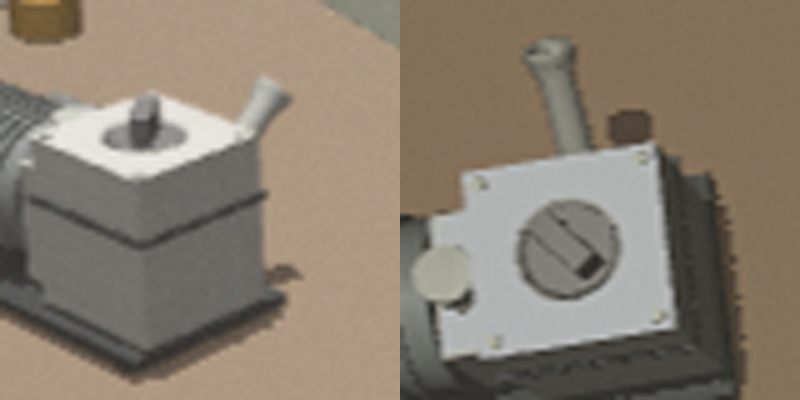

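The filter is seated flush, with its rib alone standing above the box top. In the top view it sits at about (570,250) of the crop. Now down to the dipstick grip.

Request:
drive_tool:
  increments:
    - [[5,-28,-20],[0,0,5.5],0.5]
    - [[4.5,-27,-30],[0,0,5.5],0.5]
    - [[0,0,-40],[0,0,5.5],0.5]
    - [[0,0,-40],[0,0,0],0.5]
    - [[0,0,-20],[0,0,0],0.5]
    - [[0,0,0],[0,0,0],0.5]

```text
clock: 9.97
eef_pos: [0.5263, -0.3121, 0.0738]
tool_rot: [0.208, 0.978, 0.002, -0.006]
ft_force: [-0.6, 1.0, -0.7]
grip_width: 0.0425
grasp_force: 0.0
```

```bash
python3 - <<'E'
from h import *
from workcell import *
from scipy.spatial.transform import Rotation as R
o=get_obs();M=R.from_quat(o['tool_rot']).as_matrix();print(np.round(o['eef_pos'],4),'y yaw',np.degrees(np.arctan2(M[1,1],M[0,1])))
t=camera('top');s=camera('side')
f=lambda c,x,y,w,h,k:cv2.resize(c['image'][y:y+h,x:x+w,::-1],(w*k,h*k),interpolation=cv2.INTER_CUBIC)
cv2.imwrite('pics/c6.png',np.hstack([f(s,255,200,80,80,5),f(t,280,180,80,80,5)]))
E
```

```text
[ 0.5263 -0.3121  0.0738] y yaw 65.99283723315042
```

View pics/c6.png

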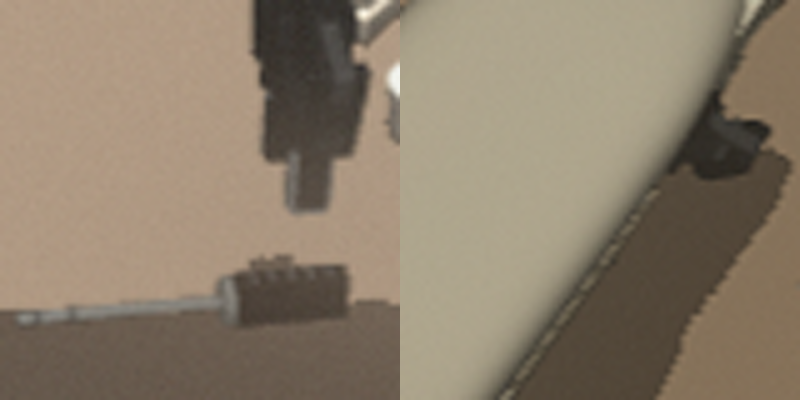

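The grip is under the fingers: the fingers are at about u 308 in the crop and the grip spans 240–350. Descending and closing.

Request:
drive_tool:
  increments:
    - [[-1,-3,-30],[0,0,0],0.5]
    - [[0,0,-27],[0,0,0],0.5]
    - [[0,0,-11],[0,0,0],0.5]
    - [[0,0,0],[0,0,0],0.5]
    - [[0,0,0],[0,0,0],0.5]
    - [[0,0,0],[0,0,0],0]
    - [[0,0,0],[0,0,0],0]
    - [[0,0,0],[0,0,0],0]

```text
clock: 10.73
eef_pos: [0.5308, -0.3199, 0.0144]
tool_rot: [0.208, 0.978, -0.001, 0.002]
ft_force: [0.9, 0.4, 2.8]
grip_width: 0.0126
grasp_force: 60.3
```

Request:
drive_tool:
  increments:
    - [[0,0,0],[0,0,0],0]
    - [[0,0,0],[0,0,0],0]
    - [[0,0,0],[0,0,0],0]

```text
clock: 10.98
eef_pos: [0.5308, -0.3199, 0.0144]
tool_rot: [0.208, 0.978, -0.001, 0.002]
ft_force: [0.4, 1.0, 6.8]
grip_width: 0.0125
grasp_force: 60.8
```

Request:
drive_tool:
  increments:
    - [[0,0,0],[0,0,0],0.4]
    - [[0,0,-4],[0,0,0],0.4]
    - [[0,0,-5],[0,0,0],0.4]
    - [[0,0,0],[0,0,0],0.4]
    - [[0,0,0],[0,0,0],0]
    - [[0,0,0],[0,0,0],0]
    - [[0,0,0],[0,0,0],0]
    - [[0,0,0],[0,0,0],0]

```text
clock: 11.65
eef_pos: [0.529, -0.3191, 0.0027]
tool_rot: [0.209, 0.978, 0.0, -0.0]
ft_force: [0.9, 0.7, -1.7]
grip_width: 0.0128
grasp_force: 59.5
```

Request:
drive_tool:
  increments:
    - [[0,0,0],[0,0,0],0]
    - [[0,0,0],[0,0,0],0]
    - [[0,0,20],[0,0,0],0]
    - [[0,0,40],[0,0,0],0]
    - [[0,0,40],[0,0,0],0]
    - [[0,0,40],[0,0,0],0]
    - [[0,0,40],[0,0,0],0]
    - [[0,0,40],[0,0,0],0]

```text
clock: 12.32
eef_pos: [0.5287, -0.3188, 0.2249]
tool_rot: [0.209, 0.978, -0.0, 0.0]
ft_force: [0.5, -0.5, -1.5]
grip_width: 0.0131
grasp_force: 59.6
```

```bash
python3 - <<'E'
from h import *
from workcell import *
o=get_obs();print(np.round(o['eef_pos'],4),np.round(o['joint_pos'],2))
p=np.array([.4596,.1789]);psi=.26;a=np.array([np.cos(.698)*np.cos(psi),np.cos(.698)*np.sin(psi),np.sin(.698)])
tz=np.array([np.sin(.698)*np.cos(psi),np.sin(.698)*np.sin(psi),-np.cos(.698)])
m=np.array([.567,.2075,.128])
for d in(.125,.105,.05,0):print(d,np.round(m+a*(d+.038)+tz*.008,4))
print(a,tz)
E
```

```text
[ 0.5287 -0.3188  0.2249] [-0.54  0.48  0.34  1.43 -0.   -0.12]
0.125 [0.6927 0.2409 0.2266]
0.105 [0.6778 0.237  0.2138]
0.05 [0.6371 0.2262 0.1784]
0 [0.6001 0.2163 0.1463]
[0.74037948 0.19695689 0.64268672] [ 0.621086    0.16522226 -0.76612909]
```

Request:
drive_tool:
  increments:
    - [[10,35,15],[0,0,6.5],0]
    - [[10,35,15],[0,0,6.5],0]
    - [[10,35,15],[0,0,6.5],0]
    - [[10,35,15],[0,0,6.5],0]
    - [[10,35,0],[0,0,6.5],0]
    - [[10,35,0],[0,0,6.5],0]
    - [[10,35,0],[0,0,0],0]
    - [[10,35,0],[0,0,0],0]

```text
clock: 12.98
eef_pos: [0.6092, -0.0374, 0.2831]
tool_rot: [-0.13, 0.992, -0.0, 0.0]
ft_force: [0.9, 0.4, -1.1]
grip_width: 0.0129
grasp_force: 59.7
```

Request:
drive_tool:
  increments:
    - [[10,35,0],[0,0,0],0]
    - [[10,35,0],[0,0,0],0]
    - [[10,35,0],[1.72,-6.44,0],0]
    - [[10,35,0],[1.72,-6.44,0],0]
    - [[10,35,0],[1.72,-6.44,0],0]
    - [[10,35,0],[1.72,-6.44,0],0]
    - [[10,35,0],[1.72,-6.44,0],0]
    - [[10,35,0],[1.72,-6.44,0],0]

```text
clock: 13.65
eef_pos: [0.6882, 0.24, 0.2844]
tool_rot: [-0.122, 0.932, 0.045, 0.338]
ft_force: [1.5, 0.1, -1.9]
grip_width: 0.0127
grasp_force: 59.7
```

Request:
drive_tool:
  increments:
    - [[0,0,0],[0,0,0],0]
    - [[0,0,0],[0,0,0],0]
    - [[0,0,0],[0,0,0],0]

```text
clock: 13.9
eef_pos: [0.6884, 0.2382, 0.2828]
tool_rot: [-0.123, 0.933, 0.043, 0.334]
ft_force: [0.8, -0.4, -0.9]
grip_width: 0.0128
grasp_force: 59.7
```

```bash
cat > st.py <<'E'
from h import *
from workcell import *
from scipy.spatial.transform import Rotation as R
def state(X=.036,K=.0103):
    o=get_obs();M=R.from_quat(o['tool_rot']).as_matrix();e=np.array(o['eef_pos'])
    psi=.26;c,s=np.cos(.698),np.sin(.698)
    a=np.array([c*np.cos(psi),c*np.sin(psi),s]);tz=np.array([s*np.cos(psi),s*np.sin(psi),-c]);ty=np.cross(tz,-a)
    T=np.c_[-a,ty,tz]
    print('eef',np.round(e,4),'rot err deg',np.round(np.degrees(R.from_matrix(T@M.T).as_rotvec()),2),'j',np.round(o['joint_pos'],2))
    stop=e-M[:,2]*K+M[:,0]*X; tip=stop+M[:,0]*.105
    return o,M,stop,tip,a
E
python3 - <<'E'
from st import *
o,M,stop,tip,a=state();print('stop',stop,'tip',tip)
m=np.array([.567,.2075,.128]);print('tip rel mouth along',(tip-m)@a,'perp',(tip-m)-((tip-m)@a)*a)
t=camera('top');s=camera('side')
for n,c in(('s',s),('t',t)):print(n,'tip',proj(c,tip),'stop',proj(c,stop),'mouth',proj(c,m))
f=lambda c,x,y,w,h,k:cv2.resize(c['image'][y:y+h,x:x+w,::-1],(w*k,h*k),interpolation=cv2.INTER_CUBIC)
cv2.imwrite('pics/c7.png',np.hstack([f(s,200,90,80,80,5),f(t,90,110,80,80,5)]))
E
```

```text
eef [0.6884 0.2382 0.2828] rot err deg [ 0.19 -0.54 -0.04] j [ 0.36  0.21 -0.14  0.53 -0.06  0.08]
stop [0.6551955  0.22929394 0.2679443 ] tip [0.57683615 0.20833058 0.20127083]
tip rel mouth along 0.05453626438902782 perp [-0.03054138 -0.00991072  0.0382211 ]
s tip [226.1132505  124.46097702] stop [243.60631897  98.55650474] mouth [224.2535735  146.70290064]
t tip [121.63520722 155.55949833] stop [110.14850964 114.53780323] mouth [129.60316968 168.64021721]
```

View pics/c7.png

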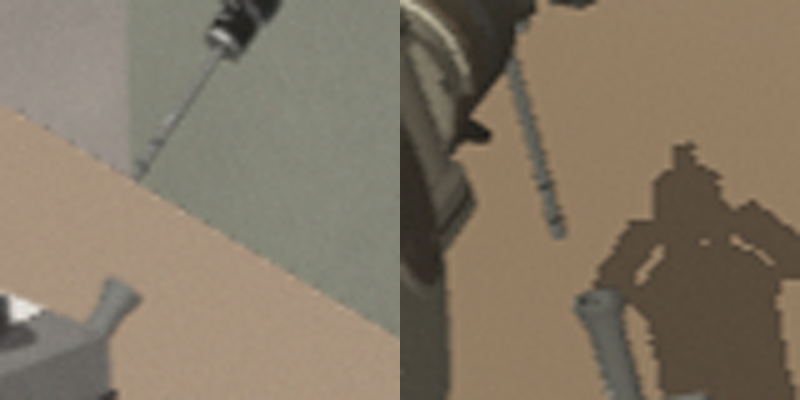

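The tip shows at side px (227.6,125) and top px (121.4,156.8), and the mouth at (224.2,147.2) and (129.4,169.4). The rod may be tilted slightly in the grip, so I'll fit its line in both views.

```bash
cat >> st.py <<'E'
def rodline(c,p,q,lo=.1,hi=.85,bias=(0,0)):
    g=cv2.cvtColor(c['image'],cv2.COLOR_RGB2LAB).astype(np.float32)
    P,Q=proj(c,p)+bias,proj(c,q)+bias;d=(Q-P)/np.linalg.norm(Q-P);n=np.array([-d[1],d[0]]);k=np.arange(-6,6.01,.25);pts=[]
    for f in np.linspace(lo,hi,20):
        b=P+f*(Q-P);xy=(b+k[:,None]*n).astype(np.float32)
        v=cv2.remap(g,xy[:,:1].copy(),xy[:,1:].copy(),cv2.INTER_LINEAR)[:,0]
        bg=np.where(k[:,None]<0,v[:6].mean(0),v[-6:].mean(0));w=np.linalg.norm(v-bg,axis=1)
        w[w<.35*w.max()]=0;w[np.abs(k)>4.5]=0;pts.append(b+n*(w@k)/w.sum())
    pts=np.array(pts);l=cv2.fitLine(pts.astype(np.float32),cv2.DIST_HUBER,0,.01,.01).ravel()
    dev=[float((np.array(l[2:])+l[:2]*((x-l[2:])@l[:2])-x)@n) for x in(P,Q)]
    o,r1=ray(c,l[2:]);_,r2=ray(c,l[2:]+20*l[:2]);N=np.cross(r1,r2);return o,N/np.linalg.norm(N),dev
def rod(stop,tip):
    r=[rodline(camera(n),stop,tip) for n in('side','top')]
    d=np.cross(r[0][1],r[1][1]);d/=np.linalg.norm(d);d*=np.sign(d@(tip-stop))
    A=np.array([r[0][1],r[1][1],d]);x=np.linalg.solve(A,[r[0][1]@r[0][0],r[1][1]@r[1][0],d@tip]);
    print('px dev stop/tip side',np.round(r[0][2],2),'top',np.round(r[1][2],2));return d,x
E
python3 - <<'E'
from st import *
o,M,stop,tip,a=state();d,x=rod(stop,tip)
print('d',d,'want',-a,'angle',np.degrees(np.arccos(d@-a)),'pitch',np.degrees(np.arcsin(-d[2])),'yaw',np.degrees(np.arctan2(-d[1],-d[0])),'tip',x,'pred',tip)
E
```

```text
eef [0.6901 0.2375 0.2846] rot err deg [ 0.11 -0.37  0.06] j [ 0.36  0.21 -0.14  0.53 -0.06  0.08]
px dev stop/tip side [-1.22 -0.9 ] top [0.08 0.31]
d [-0.7525944  -0.19697254 -0.62833389] want [-0.74037948 -0.19695689 -0.64268672] angle 1.0798675709243475 pitch 38.92730699238997 yaw 14.666738141543938 tip [0.58188659 0.21118653 0.19789553] pred [0.5787281  0.20796883 0.20268735]
```

The rod is within about 1° of the tube axis and the tip agrees with the kinematics. Lowering to the tube axis, 15 mm short of the mouth.

Request:
drive_tool:
  increments:
    - [[0,2.5,-32],[0.1,-0.4,0],0]
    - [[0,0,-32],[0,0,0],0]
    - [[0,0,0],[0,0,0],0]
    - [[0,0,0],[0,0,0],0]
    - [[0,0,0],[0,0,0],0]

```text
clock: 14.52
eef_pos: [0.6904, 0.2407, 0.2211]
tool_rot: [-0.122, 0.931, 0.044, 0.34]
ft_force: [-0.1, 0.4, -0.9]
grip_width: 0.013
grasp_force: 59.7
```

```bash
cat > chk.py <<'E'
from st import *
m=np.array([.567,.2075,.128]);L=[]
for i in range(4):
    camera('top');o,M,stop,tip,a=state();L.append(tip)
tip=np.mean(L,0);al=(tip-m)@a;perp=(tip-m)-al*a
print('tip',tip,'along mm',al*1e3,'perp mm',perp*1e3,'F',np.round(o['ft_force'],1))
d,x=rod(stop,tip);print('angle',np.degrees(np.arccos(d@-a)),'d',d)
E
python3 chk.py
```

```text
eef [0.6909 0.241  0.2224] rot err deg [-0.07  0.22  0.01] j [ 0.36  0.26 -0.26  0.36 -0.07  0.08]
eef [0.6909 0.2412 0.2228] rot err deg [-0.08  0.25 -0.  ] j [ 0.36  0.26 -0.26  0.36 -0.07  0.08]
eef [0.6906 0.2413 0.2226] rot err deg [-0.08  0.24 -0.01] j [ 0.36  0.26 -0.26  0.36 -0.07  0.08]
eef [0.6902 0.2412 0.2221] rot err deg [-0.06  0.19 -0.02] j [ 0.36  0.26 -0.26  0.36 -0.07  0.08]
tip [0.58020084 0.21181401 0.1392939 ] along mm 17.88173975423614 perp mm [-0.0384365   0.79208285 -0.19846151] F [-0.1 -0.2 -0.9]
px dev stop/tip side [-1.38 -0.25] top [-0.42  0.91]
angle 1.835413326592844 d [-0.758341   -0.17490062 -0.62795597]
```

Request:
drive_tool:
  increments:
    - [[-7.4,-2.6,-6.4],[0,0,0],0]
    - [[-7.4,-2,-6.4],[0,0,0],0]
    - [[-5.2,-1.4,-4.5],[0,0,0],0]
    - [[-3.7,-1,-3.2],[0,0,0],0]
    - [[0,0,0],[0,0,0],0]

```text
clock: 15.23
eef_pos: [0.6638, 0.2336, 0.1971]
tool_rot: [-0.122, 0.932, 0.044, 0.338]
ft_force: [-0.1, 0.1, -1.4]
grip_width: 0.0127
grasp_force: 59.7
```

Request:
drive_tool:
  increments:
    - [[-3.7,-1,-3.2],[0,0,0],0]
    - [[-3.7,-1,-3.2],[0,0,0],0]
    - [[0,0,0],[0,0,0],0]

```text
clock: 15.48
eef_pos: [0.6566, 0.2316, 0.1908]
tool_rot: [-0.122, 0.932, 0.044, 0.338]
ft_force: [-0.5, -1.1, -1.0]
grip_width: 0.0126
grasp_force: 59.7
```

Request:
drive_tool:
  increments:
    - [[-7.4,-2,-6.4],[0,0,0],0]
    - [[-7.4,-2,-6.4],[0,0,0],0]
    - [[0,0,0],[0,0,0],0]

```text
clock: 15.73
eef_pos: [0.6406, 0.2271, 0.1767]
tool_rot: [-0.122, 0.933, 0.044, 0.336]
ft_force: [-0.5, -0.2, -1.5]
grip_width: 0.013
grasp_force: 59.7
```

```bash
python3 chk.py | tail -4
```

```text
eef [0.6437 0.2282 0.18  ] rot err deg [ 0.    0.03 -0.04] j [ 0.37  0.22 -0.43  0.22 -0.07  0.09]
tip [0.53201453 0.19831671 0.09653158] along mm -47.93556981178885 perp mm [ 0.50504133  0.25795016 -0.6608621 ] F [ 0.7 -0.5 -1.6]
px dev stop/tip side [-0.39 -0.95] top [-1.14  1.06]
angle 7.330999537662446 d [-0.68962263 -0.10565496 -0.71642003]
```

Request:
drive_tool:
  increments:
    - [[-7.4,-2,-6.4],[0,0,0],0]
    - [[-7.4,-2,-6.4],[0,0,0],0]
    - [[0,0,0],[0,0,0],0]

```text
clock: 16.28
eef_pos: [0.6262, 0.2232, 0.1642]
tool_rot: [-0.122, 0.933, 0.044, 0.337]
ft_force: [-0.6, -0.8, -2.3]
grip_width: 0.0125
grasp_force: 59.7
```

Request:
drive_tool:
  increments:
    - [[-7.4,-2,-6.4],[0,0,0],0]
    - [[-7.4,-2,-6.4],[0,0,0],0]
    - [[-3.7,-1,-3.2],[0,0,0],0]
    - [[0,0,0],[0,0,0],0]
    - [[0,0,0],[0,0,0],0]

```text
clock: 16.7
eef_pos: [0.6099, 0.219, 0.1507]
tool_rot: [-0.122, 0.932, 0.044, 0.339]
ft_force: [0.0, -0.5, -0.2]
grip_width: 0.0128
grasp_force: 59.7
```

```bash
python3 chk.py | sed -n 4,5p
```

```text
eef [0.6103 0.2191 0.1511] rot err deg [ 0.    0.02 -0.03] j [ 0.38  0.2  -0.55  0.12 -0.08  0.09]
tip [0.49968258 0.18965106 0.06843225] along mm -91.6393108862027 perp mm [ 0.53044473  0.20005156 -0.67238347] F [-0.8 -0.6 -1.2]st.py:19: RuntimeWarning: invalid value encountered in divide
  w[w<.35*w.max()]=0;w[np.abs(k)>4.5]=0;pts.append(b+n*(w@k)/w.sum())
st.py:22: RuntimeWarning: invalid value encountered in divide
  o,r1=ray(c,l[2:]);_,r2=ray(c,l[2:]+20*l[:2]);N=np.cross(r1,r2);return o,N/np.linalg.norm(N),dev
```

13 mm to go. I'll take small steps until it stops.

Request:
drive_tool:
  increments:
    - [[-3.7,-1,-3.2],[0,0,0],0]
    - [[-2.2,-0.6,-1.9],[0,0,0],0]
    - [[-1.5,-0.4,-1.3],[0,0,0],0]
    - [[0,0,0],[0,0,0],0]
    - [[0,0,0],[0,0,0],0]

```text
clock: 17.42
eef_pos: [0.6028, 0.2171, 0.1447]
tool_rot: [-0.122, 0.932, 0.044, 0.339]
ft_force: [3.8, 1.5, -0.5]
grip_width: 0.0127
grasp_force: 59.5
```

Request:
drive_tool:
  increments:
    - [[-1.5,-0.4,-1.3],[0,0,0],0]
    - [[0,0,0],[0,0,0],0]
    - [[0,0,0],[0,0,0],0]

```text
clock: 17.67
eef_pos: [0.6027, 0.2171, 0.1448]
tool_rot: [-0.122, 0.931, 0.045, 0.341]
ft_force: [6.3, 1.2, 0.5]
grip_width: 0.0126
grasp_force: 59.3
```

Request:
drive_tool:
  increments:
    - [[-1.5,-0.4,-1.3],[0,0,0],0]
    - [[-1.5,-0.4,-1.3],[0,0,0],0]
    - [[0,0,0],[0,0,0],0]
    - [[0,0,0],[0,0,0],0]

```text
clock: 18.0
eef_pos: [0.6025, 0.217, 0.1452]
tool_rot: [-0.121, 0.93, 0.045, 0.344]
ft_force: [10.3, 2.1, 2.4]
grip_width: 0.0131
grasp_force: 58.9
```

```bash
python3 - <<'E'
from st import *
o,M,stop,tip,a=state();print(stop,o['ft_force'])
f=lambda c,x,y,w,h,k:cv2.resize(c['image'][y:y+h,x:x+w,::-1],(w*k,h*k),interpolation=cv2.INTER_CUBIC)
cv2.imwrite('pics/c8.png',np.hstack([f(camera('side'),200,120,50,50,8),f(camera('top'),105,145,50,50,8)]))
E
```

```text
eef [0.6025 0.217  0.1452] rot err deg [-0.17  0.6   0.03] j [ 0.38  0.2  -0.59  0.08 -0.08  0.09]
[0.569651   0.20826296 0.12954529] [10.3229568   2.10118912  2.38537491]
```

View pics/c8.png

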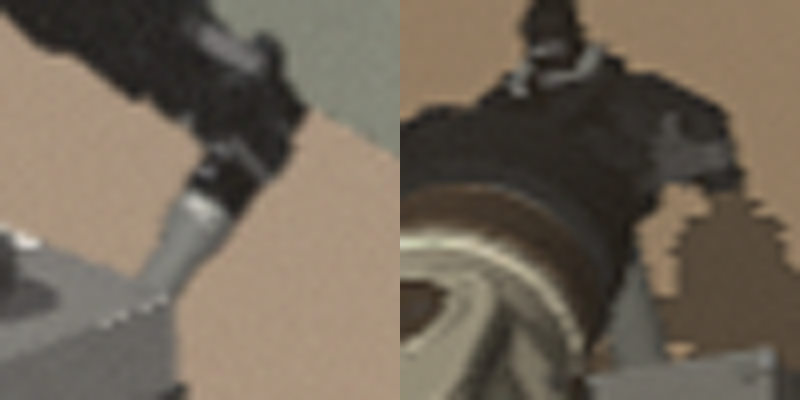

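The side crop shows the collar sitting on the rim with no gap, and the force rises without any motion. Drawing out along the axis.

Request:
drive_tool:
  increments:
    - [[4.4,1.2,3.9],[0,0,0],0]
    - [[11,2.9,9.6],[0,0,0],0]
    - [[14.8,3.9,12.9],[0,0,0],0]
    - [[14.8,3.9,12.9],[0,0,0],0]
    - [[14.8,3.9,12.9],[0,0,0],0]
    - [[0,0,0],[0,0,0],0]

```text
clock: 18.6
eef_pos: [0.6606, 0.2326, 0.1958]
tool_rot: [-0.122, 0.931, 0.045, 0.341]
ft_force: [1.5, 0.0, 0.7]
grip_width: 0.0127
grasp_force: 59.7
```

Request:
drive_tool:
  increments:
    - [[14.8,3.9,12.9],[0,0,0],0]
    - [[14.8,3.9,12.9],[0,0,0],0]
    - [[14.8,3.9,12.9],[0,0,0],0]
    - [[0,0,0],[0,0,0],0]
    - [[0,0,0],[0,0,0],0]

```text
clock: 19.02
eef_pos: [0.7008, 0.2429, 0.2295]
tool_rot: [-0.122, 0.932, 0.044, 0.337]
ft_force: [0.3, -0.3, -1.6]
grip_width: 0.013
grasp_force: 59.7
```

```bash
python3 chk.py
```

```text
eef [0.6997 0.2425 0.228 ] rot err deg [ 0.13 -0.33 -0.05] j [ 0.36  0.27 -0.21  0.4  -0.06  0.08]
eef [0.6992 0.2424 0.2275] rot err deg [ 0.15 -0.38 -0.05] j [ 0.36  0.27 -0.21  0.4  -0.06  0.08]
eef [0.6993 0.2424 0.2275] rot err deg [ 0.14 -0.37 -0.05] j [ 0.36  0.27 -0.21  0.4  -0.06  0.08]
eef [0.6996 0.2425 0.228 ] rot err deg [ 0.13 -0.33 -0.05] j [ 0.36  0.27 -0.21  0.4  -0.06  0.08]
tip [0.58816862 0.21270802 0.14576314] along mm 28.11470037601456 perp mm [ 0.35307248 -0.32936096 -0.30580639] F [-0.3  0.7 -0.4]
px dev stop/tip side [-0.33 -0.75] top [0.22 0.49]
angle 1.7817098693991136 d [-0.72614425 -0.17911242 -0.66380212]
```

The stick is out, with its tip 28 mm clear of the mouth. Raising, moving aside and levelling.

Request:
drive_tool:
  increments:
    - [[0,0,30],[0,0,0],0]
    - [[0,0,35],[0,0,0],0]
    - [[0,0,30],[0,0,0],0]
    - [[-15,-25,0],[-1.72,6.44,0],0]
    - [[-20,-30,0],[-1.72,6.44,0],0]
    - [[-20,-30,0],[-1.72,6.44,0],0]
    - [[-20,-30,0],[-1.72,6.44,0],0]
    - [[-20,-30,0],[-1.72,6.44,0],0]

```text
clock: 19.98
eef_pos: [0.6064, 0.0984, 0.3277]
tool_rot: [-0.13, 0.99, 0.007, 0.059]
ft_force: [1.1, -1.1, -0.9]
grip_width: 0.0129
grasp_force: 59.7
```

Request:
drive_tool:
  increments:
    - [[-15,-30,0],[-1.72,6.44,0],0]
    - [[-10,-30,0],[0,0,0],0]
    - [[0,-30,0],[0,0,0],0]
    - [[0,-20,0],[0,0,0],0]
    - [[0,-10,0],[0,0,0],0]
    - [[0,0,0],[0,0,0],0]
    - [[0,0,0],[0,0,0],0]
    - [[0,0,0],[0,0,0],0]

```text
clock: 20.65
eef_pos: [0.5826, -0.0194, 0.3258]
tool_rot: [-0.131, 0.991, 0.0, 0.002]
ft_force: [-0.1, 0.5, -1.3]
grip_width: 0.0131
grasp_force: 59.7
```

```bash
python3 - <<'E'
from st import *
o,M,stop,tip,a=state();print('M',np.round(M,3).tolist(),'stop',stop,'tip',tip,o['ft_force'],o['grasp_force'])
d,x=rod(stop,tip);print('d',d,'pitch',np.degrees(np.arcsin(d[2])),'tool pitch',np.degrees(np.arcsin(M[2,0])))
t=camera('top');s=camera('side')
cv2.imwrite('pics/c9.png',np.hstack([cv2.resize(c['image'][:,:,::-1],(400,300)) for c in(s,t)]))
for n,c in(('s',s),('t',t)):print(n,proj(c,tip),proj(c,stop))
E
```

```text
eef [ 0.5826 -0.0194  0.3258] rot err deg [ 10.26 -38.36  -0.12] j [-0.03  0.4   0.47  1.64  0.   -0.3 ]
M [[-0.966, -0.259, 0.005], [-0.259, 0.966, 0.001], [-0.005, -0.0, -1.0]] stop [ 0.54775302 -0.02872505  0.33596492] tip [ 0.44634496 -0.05594875  0.33543943] [-0.13782464  0.54240702 -1.26111502] 59.666574597358704
px dev stop/tip side [-1.2  -1.12] top [0.33 0.92]
d [-0.96883105 -0.24763342 -0.0066404 ] pitch -0.38046955291007845 tool pitch -0.2867484340342983
s [230.58842351 112.72323865] [258.70631361 103.63676232]
t [214.40085077 202.04505392] [207.71704213 156.63266816]
```

View pics/c9.png

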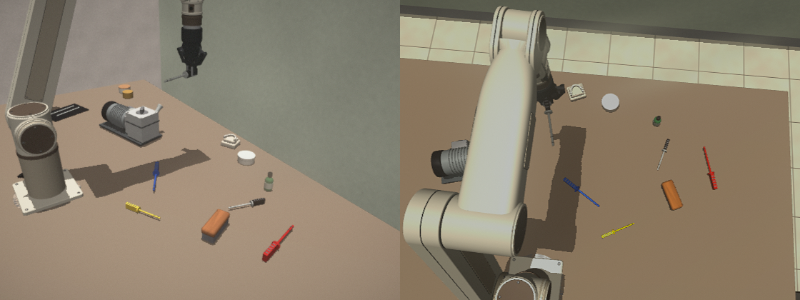

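The views show the stick held level (pitch about -0.4°) at z 0.336 m, well above the pump. The filter is seated and the bystanders have not moved. Handing in.

```bash
python3 -c "
from workcell import *
print(job_done())"
```

```text
the job is handed in; nothing more can be done
None
```

The job is handed in, though I got no verdict back: the filter is pressed in flush, and the dipstick went down the tube until its collar stopped on the mouth and was drawn right out. The arm now holds the stick still and level (about 0.4° off) at 0.34 m, clear of everything, and nothing else on the bench was touched.

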